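Go/no-go check of a turned axle pin

ROBOT

A 6-joint arm with a two-finger parallel gripper is mounted at the origin on the work surface. World frame = base frame: x ahead of the robot, y to its left, z up, the work surface at z = 0. Lengths are in m, angles in rad, forces in N, time in s.
With the tool pointing down it reaches from about 0.35 to 0.775 m from the base axis. Payload 5.5 kg.
Tool frame: the origin (TCP) lies at the very end of the fingers, on their centre line; the grasp point (between the pads) lies 19 mm behind it; z points along the fingers, x is the direction in which the jaws open and shut, and the axes are right-handed (so a half turn about z gives the same grasp; the last joint's range is limited). The gripper opens to 85 mm and grips with 20 to 120 N. Pads are 22 mm wide; open, the fingers measure 114 mm over their backs; the gripper's body (76 mm by 85 mm) begins 54 mm behind the grasp point. The pads swing forward as they close: fully open they stand 13 mm farther back than shut.
Start: joints at [1.125, 0.313, 0.046, 1.304, 0, 1.431], TCP at [0.173, 0.548, 0.231] pointing down, gripper open.
Joint ranges: [-2.76, 2.76], [-0.86, 1.69], [-1.03, 1.26], [-2.2, 2.34], [-1.47, 1.5], [-3.14, 3.14]. Speed limits (rad/s): [2.57, 2.57, 3.14, 3.14, 3.14, 3.14].

INTERFACE

Orientations are given as a unit quaternion [w, x, y, z].
In Python, from workcell import monitor, eyes, ticket gives the robot as it stands.
- The arm moves only by the tool send_rows, never from a script. Its argument "targets" is a list of rows, each a list of 5 numbers: the shift along the world's x, y, z in m, then the turn about the world's z in degrees, then the closure in counts, from 0 (fully open) to 255 (shut). A call has 1 to 12 rows; each row shifts and turns the commanded pose from where the row before left it; what a row does not reach is not made up. A row lasts 1/10 s, in which the tool goes at most 50 mm and 8.59 degrees, less where a joint would pass 70% of its speed; a pose out of reach is approached as far as the arm can. A call is refused whole if a number of a shift passes 0.05 or a number of a turn 8.59, either way. A call with a gripper value outside its range is refused whole. The fingers move at their own pace and stop on an object; "newtons" is the grip in N (left out, the last holds). Time passes only in rows, so rows that do not move let the fingers close. It gives the time, the measured TCP pose, the force and the opening at its end, in the units of the state.
- monitor.get_state(): the state, without advancing time (a new reading comes with each control period).
- eyes.read_camera(name): name is "side" or "top" or "wrist"; returns a dict with "img" (420x560x3 uint8, red, green, blue), "z_map" (420x560 float32, m along the optical axis (not along the pixel's ray), 0 where there is no reading), "camera_matrix" (3x3 intrinsics, pixels), "k1" (the pictures are not rectified: a ray, as slopes to the right and down, at radius r is drawn at 1 + k1 r^2 times it, then the intrinsics apply), "pose" (4x4, takes a point from camera to world coordinates); the wrist camera has in their place "T_tool_cam" (4x4, takes a point from camera to tool coordinates, whose origin is the TCP and whose axes are the tool frame's). Camera axes: x right, y down, z forward; pixel columns grow to the right and rows downward; lengths in m; the calibration is good to about 2 mm. A picture is of the moment at which its call begins: read the wrist's pose just before it.
- ticket.hand_in(): hands the job in, once; it reports no verdict.
Trained networks look in the newest picture that a camera, given by its name, has taken for a name from the list of things; names that differ only in an ending like _2 or _b are one class to them, and where a whole thing is asked for, a point or a joint stands for the part that bears it (a point fixed in the world has none). Each returns a list of dicts, best first, with "conf" (0 to 1); they miss things now and then, are a little off and sometimes report something else, mostly with a low value. They report only what shows in the picture. A call takes as long as a camera call. They do not tell look-alikes from the thing itself.
- eyes.spot_in(name, camera): "xyz" ([x, y, z] in m, in world coordinates, good to about 4 mm: the middle of the surface that is visible of it).
- eyes.tip_of(name, camera): "xyz" ([x, y, z] in m, in world coordinates, good to about 4 mm: a listed point, or the origin of a listed thing).
The state is a dict: "clock": time; "joint_pos": joint angles; "qvel": joint speeds; "tau": joint torques, N m; "tcp_pos": TCP position; "orientation": TCP orientation; "wrist_force": force on the tool from outside, world axes, zero at the start; "ft_torque": the same for the moment, N m; "finger_gap": finger opening in m.
Only numpy, scipy, OpenCV 4.12 (cv2) and the standard library are available. Lean on these libraries where they do the work, as an engineer would, in place of code of your own. Each camera call takes 0.05 s, during which the arm holds its last target.

TASK

Check the brass-headed axle pin on the gap gauge: holding it upright by its square head, push its shaft, foot low near the base plate, in at the flared mouth, right through the green go gap and on into the red no-go gap, which must stop it; press there lightly but clearly for about a second (roughly 10 N) and never push hard on the gauge (25 N is too much). Then lift the pin out and set it down gently, standing upright, in the blue tray, and leave the jar, the can and the wrench alone.

Things in the scene. Friction and masses are not known exactly. Their poses are not given: they have to be found in the camera images.
- pin: Loose turned pin, about 0.32 kg, standing upright at the start: steel shaft 24 mm in diameter and 40 mm long, and on top of it a brass square head 28 x 28 mm, 32 mm high (72 mm in all). Origin at the centre of the foot, z up along the shaft, x and y square to the flat faces of the head.
- gauge: Fixed gap gauge: dark steel base plate 90 mm wide (y), 6 mm thick, from x = -100 to +132 mm, with two green go jaws. Origin on the plate's underside, on the gap's centre line; the shaft is pushed along +x. Straight jaw faces from x = -30 to +12 mm, 25.6 mm apart. Jaw tops 28 mm above the bench, screw heads 3 mm more. Gap open above and at both ends.
- go_mouth (a point): Middle of the go gap's flared mouth, on the centre line at the plate's top, 50 mm before the gauge's origin (gauge x = -50 mm). The mouth is about 47 mm wide and narrows to the gap, its green cheeks slanting at 0.5 rad, over 20 mm. The plate before it and between go and no-go gap is bare. Axes as the gauge.
- nogo: Red no-go stand: fixed end block (12 x 70 x 22 mm) on the plate, origin at its underside's centre, 124 mm along +x from the gauge's. It carries a red fork, 22 mm high: two prongs 20 mm apart, open to -x, clamped rigid with their front corners anywhere 50 to 90 mm from the gauge's origin (not measured). The corners stop an upright shaft with its axis 6.6 mm before them; force climbs steeply.
- tray: Fixed blue open tray 120 x 120 mm, 24 mm high, walls and floor 4 mm. Origin at the centre of its underside.
- jar: Loose amber glass jar with a steel lid, 60 mm across and 90 mm high; a bystander. Origin at the centre of its underside.
- can: Loose red can with a paper label, 66 mm across and 100 mm high; a bystander. Origin at the centre of its underside.
- wrench: Loose flat steel wrench about 160 mm long lying on the bench; a bystander. Origin on its underside, x along it.
Things that resemble listed ones, but are neither listed nor needed, are in the scene too. Leave any black or white look-alike of the pin alone. There is more than one size of the tray; the job needs the largest.

How it is judged:
By the outcome, as a careful person would: the job done as asked, in the order asked, and still so for the second after the job is handed in, with the robot touching nothing.
It also fails if it takes over 72 s, if anything falls off the work surface, if the arm or the gripper's body presses on something with over 40 N, if the wrist force passes 120 N, or if a joint passes its speed limit or range.

## Working session

There is one attempt and no reset: what is moved stays moved. The work goes in short steps, Python scripts to look and compute and a tool call to move; the robot and the scene stay as the last step left them, time stands still between calls to the robot, and variables do not carry over. Pictures are saved under pics/ and viewed, and the job is handed in when it is done.

Besides the shell and the picture viewer there is one more tool, called after "Request:" as name(argument=value, ...) on one line, values as JSON. send_rows: Moves the arm, as the interface text tells. Its arguments: {"type":"object","properties":{"targets":{"type":"array"},"newtons":{"type":"number"}},"required":["targets"]}

```bash
mkdir -p pics; ls; cat > h.py <<'E'
import numpy as np, cv2
from workcell import monitor, eyes, ticket
from scipy.spatial.transform import Rotation as R
def tool(s):
    q=s["orientation"];T=np.eye(4);T[:3,:3]=R.from_quat([q[1],q[2],q[3],q[0]]).as_matrix();T[:3,3]=s["tcp_pos"];return T
def cam(name):
    s=monitor.get_state();c=eyes.read_camera(name)
    c["P"]=c["pose"] if "pose" in c else tool(s)@np.array(c["T_tool_cam"])
    return c
def rays(c,uv):
    K=np.array(c["camera_matrix"]);k1=c["k1"]
    return cv2.undistortPoints(np.array(uv,float).reshape(-1,1,2),K,np.array([k1,0,0,0.])).reshape(-1,2)
def px2w(c,u,v,z=None):
    x,y=rays(c,[u,v])[0];P=np.array(c["P"])
    if z is None: d=c["z_map"][int(v),int(u)];return P[:3,:3]@(np.array([x,y,1])*d)+P[:3,3]
    r=P[:3,:3]@np.array([x,y,1]);return P[:3,3]+r*(z-P[2,3])/r[2]
def w2px(c,p):
    P=np.linalg.inv(c["P"]);q=P[:3,:3]@np.array(p)+P[:3,3]
    return cv2.projectPoints(q.reshape(1,1,3),np.zeros(3),np.zeros(3),np.array(c["camera_matrix"]),np.array([c["k1"],0,0,0.]))[0].ravel()
def save(c,n): cv2.imwrite("pics/"+n,c["img"][:,:,::-1])
E
python3 - <<'E'
from h import *
s=monitor.get_state();print(s)
for n in ["side","top","wrist"]:
    c=cam(n);save(c,n+"0.png");print(n,np.round(c["P"],3).tolist(),c["k1"],c["camera_matrix"])
    for t in ["pin","gauge","go_mouth","nogo","tray"]:
        print(t,[(np.round(d["xyz"],3).tolist(),round(d["conf"],2),np.round(w2px(c,d["xyz"])).tolist()) for d in eyes.tip_of(t,n)])
E
```

```text
pics
{'clock': 0.0, 'joint_pos': array([ 1.12538920e+00,  3.14039437e-01,  4.49440747e-02,  1.30357900e+00,
       -6.31022589e-06,  1.43120493e+00]), 'qvel': array([ 7.96707869e-05, -1.75470059e-04,  1.93464469e-03, -1.23096847e-03,
        2.77150547e-04,  6.01834999e-04]), 'tau': array([-1.02348866e-03, -4.80628252e+01,  2.98531616e+01,  1.91325950e-02,
       -3.53770774e-04,  2.69994608e-06]), 'tcp_pos': array([0.17289624, 0.54784567, 0.23037238]), 'orientation': array([ 4.47105187e-04,  8.06557498e-01,  5.91154904e-01, -8.25748001e-04]), 'wrist_force': array([0.87022676, 0.7328564 , 0.13911521]), 'ft_torque': array([ 0.00541429, -0.01587227, -0.00379943]), 'finger_gap': 0.08544889999585396}
side [[-0.987, -0.105, 0.123, 0.38], [-0.161, 0.719, -0.677, 0.66], [-0.018, -0.688, -0.726, 0.793], [0.0, 0.0, 0.0, 1.0]] -0.055395937828465885 [[429.35209912   0.         280.09673371]
 [  0.         429.35209912 199.8901859 ]
 [  0.           0.           1.        ]]
pin [([0.594, 0.172, -0.005], 0.88, [226.0, 280.0]), ([0.534, 0.225, -0.002], 0.82, [247.0, 304.0]), ([0.523, 0.309, -0.00
[... 868 characters left out ...]
.001], 0.53, [196.0, 187.0])]
gauge [([0.503, 0.016, 0.0], 0.93, [255.0, 218.0])]
go_mouth [([0.454, 0.004, 0.005], 0.74, [260.0, 236.0])]
nogo [([0.629, 0.034, 0.008], 0.78, [247.0, 171.0]), ([0.703, -0.229, 0.004], 0.63, [344.0, 143.0])]
tray [([0.469, -0.24, 0.002], 0.92, [351.0, 228.0]), ([0.561, -0.41, 0.001], 0.76, [412.0, 193.0]), ([0.291, -0.249, 0.003], 0.62, [356.0, 295.0])]
wrist [[0.301, 0.917, 0.262, 0.106], [0.954, -0.289, -0.083, 0.569], [-0.0, 0.275, -0.962, 0.374], [0.0, 0.0, 0.0, 1.0]] -0.01339956051736059 [[295.04709959   0.         279.70027306]
 [  0.         295.04709959 211.46171192]
 [  0.           0.           1.        ]]
pin []
gauge []
go_mouth []
nogo []
tray []
```

View pics/top0.png

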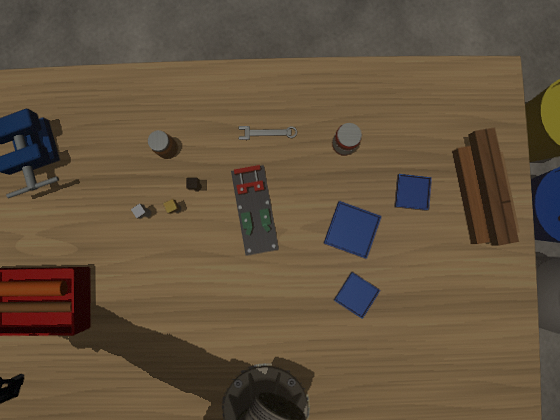

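View pics/side0.png

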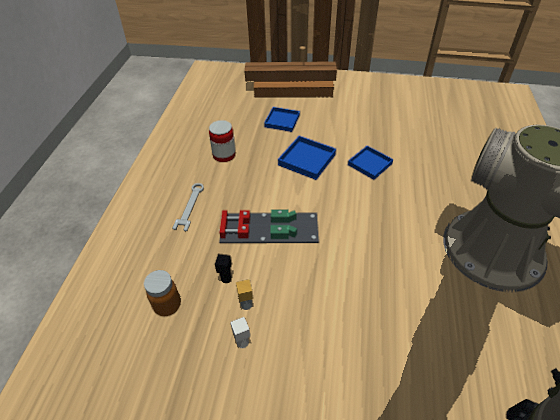

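View pics/wrist0.png

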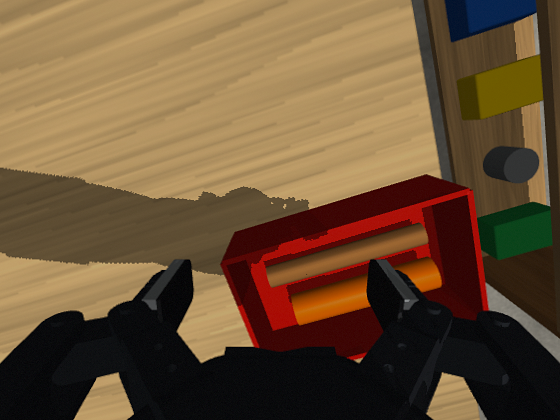

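```bash
python3 - <<'E'
from h import *
a=cv2.imread("pics/top0.png")[165:235,115:235];b=cv2.imread("pics/side0.png")[240:360,190:310]
cv2.imwrite("pics/crop0.png",np.hstack([cv2.resize(a,(686,400),interpolation=2)[:, :400],cv2.resize(b,(400,400),interpolation=2)]))
E
```

```text
(no output)
```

View pics/crop0.png

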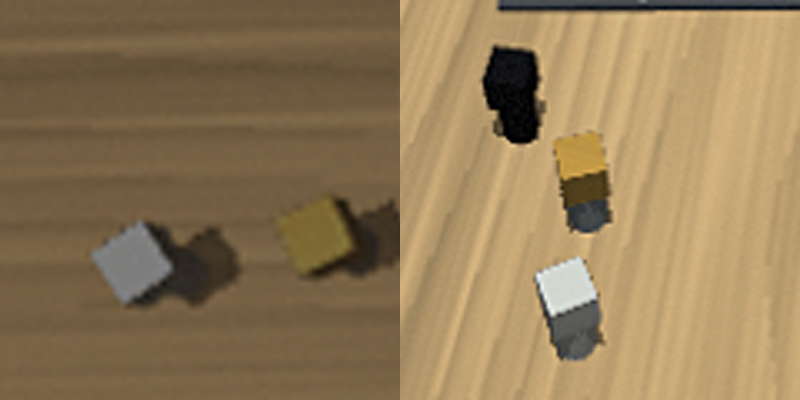

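Request:
send_rows(targets=[[0.033, -0.031, 0, 0, 0], [0.033, -0.031, 0, 0, 0], [0.033, -0.031, 0, 0, 0], [0.033, -0.031, 0, 0, 0], [0.033, -0.031, 0, 0, 0], [0.033, -0.031, 0, 0, 0], [0.033, -0.031, 0, 0, 0], [0.033, -0.031, 0, 0, 0], [0.033, -0.031, 0, 0, 0], [0.03, -0.03, 0, 0, 0], [0, 0, 0, 0, 0], [0, 0, 0, 0, 0]], newtons=50)

```text
clock: 2.1
tcp_pos: [0.5006, 0.2385, 0.231]
orientation: [-0.0, 0.807, 0.59, -0.0]
wrist_force: [-0.5, 0.6, -1.1]
finger_gap: 0.0856
```

```bash
python3 - <<'E'
from h import *
s=monitor.get_state();print(s["clock"],s["tcp_pos"],s["orientation"])
c=cam("wrist");save(c,"w1.png");np.save("w1.npy",c,allow_pickle=True)
for t in ["pin"]:
    for f in (eyes.tip_of,eyes.spot_in):print(t,[(np.round(d["xyz"],4).tolist(),round(d["conf"],2),np.round(w2px(c,d["xyz"])).tolist()) for d in f(t,"wrist")])
hsv=cv2.cvtColor(c["img"],cv2.COLOR_RGB2HSV)
E
```

```text
2.1 [0.5005617  0.23850065 0.23104647] [-3.09970190e-04  8.07280208e-01  5.90168212e-01 -2.25530833e-04]
pin [([0.5891, 0.1719, 0.0027], 0.82, [253.0, 260.0]), ([0.5255, 0.3085, 0.0016], 0.72, [338.0, 186.0]), ([0.5341, 0.2259, 0.0007], 0.7, [279.0, 211.0])]
pin [([0.5202, 0.309, 0.0714], 0.88, [350.0, 194.0]), ([0.5314, 0.2284, 0.0728], 0.77, [280.0, 226.0]), ([0.4864, 0.0139, 0.0095], 0.62, [113.0, 227.0]), ([0.5823, 0.1735, 0.0711], 0.56, [248.0, 280.0])]
```

View pics/w1.png

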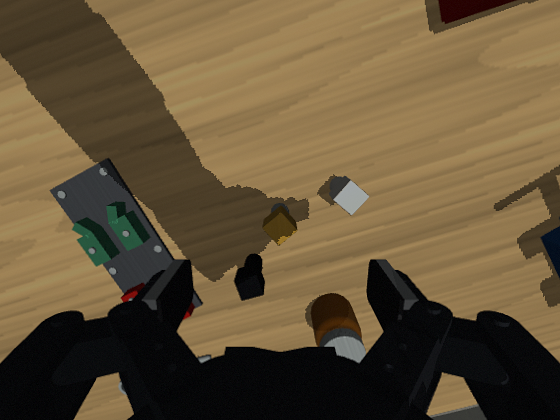

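```bash
cat >> h.py <<'E'
def cloud(c,r0=0,r1=420,c0=0,c1=560):
    v,u=np.mgrid[r0:r1,c0:c1];uv=np.c_[u.ravel(),v.ravel()]
    r=rays(c,uv);d=c["z_map"][r0:r1,c0:c1].ravel();P=np.array(c["P"])
    w=(np.c_[r,np.ones(len(r))]*d[:,None])@P[:3,:3].T+P[:3,3]
    return w.reshape(r1-r0,c1-c0,3)
def headfit(c,r0,r1,c0,c1):
    w=cloud(c,r0,r1,c0,c1).reshape(-1,3)
    t=w[(w[:,2]>0.066)&(w[:,2]<0.08)]
    rc=cv2.minAreaRect((t[:,:2]*1000).astype(np.float32))
    return len(t),np.median(t[:,2]),rc
E
python3 - <<'E'
from h import *
c=np.load("w1.npy",allow_pickle=True).item()
print(headfit(c,195,255,255,305))
ct=cam("top");print(headfit(ct,190,222,158,188))
cs=cam("side");print(headfit(cs,270,320,230,265))
a=c["img"][195:255,255,:].mean(0)
cv2.imwrite("pics/crop1.png",cv2.resize(c["img"][150:310,200:380,::-1],(720,600),interpolation=2))
# edge based: top face pixels in top image
E
```

```text
(666, np.float64(0.07230549403856718), ((534.0698852539062, 227.03614807128906), (28.040475845336914, 28.06943130493164), 23.10502815246582))
(131, np.float64(0.07243380647623399), ((534.0509643554688, 228.24607849121094), (28.785991668701172, 28.922916412353516), 22.027360916137695))
(217, np.float64(0.07212969450494511), ((528.1195678710938, 254.30274963378906), (30.521570205688477, 87.41263580322266), 14.558450698852539))
```

View pics/crop1.png

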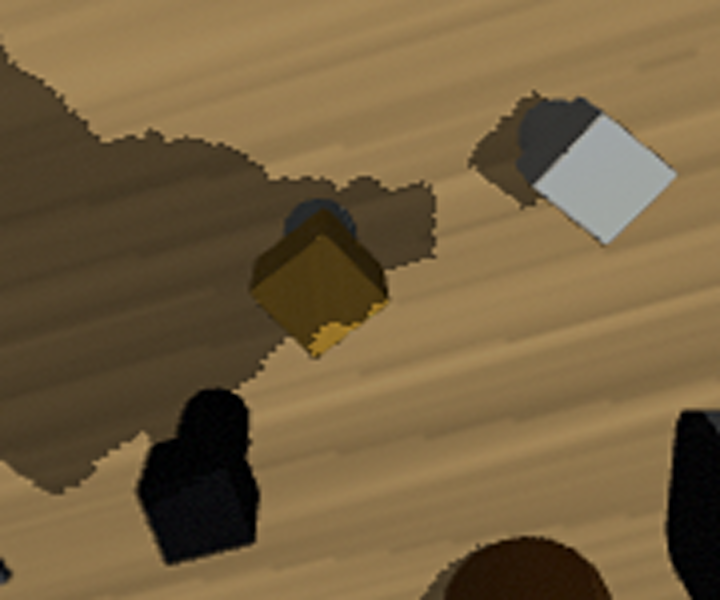

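Request:
send_rows(targets=[[0.0055, -0.002, -0.01, -8.2, 0], [0.0055, -0.002, -0.01, -8.2, 0], [0.0055, -0.002, -0.01, -8.2, 0], [0.0055, -0.002, -0.01, -8.2, 0], [0.0055, -0.002, -0.01, -8.2, 0], [0.006, -0.001, -0.01, -8.2, 0], [0, 0, -0.02, 0, 0], [0, 0, 0, 0, 0], [0, 0, 0, 0, 0]])

```text
clock: 3.25
tcp_pos: [0.5328, 0.229, 0.1514]
orientation: [0.0, 0.979, 0.203, -0.0]
wrist_force: [-0.5, 0.0, 1.1]
finger_gap: 0.0855
```

```bash
python3 - <<'E'
from h import *
s=monitor.get_state();print(s["clock"],s["tcp_pos"],np.degrees(2*np.arctan2(s["orientation"][2],s["orientation"][1])))
c=cam("wrist");save(c,"w2.png");np.save("w2.npy",c,allow_pickle=True)
T=tool(s)
q=np.array([0.534,0.2275,0.072]);print(w2px(c,q))
u,v=w2px(c,q).astype(int);print(headfit(c,v-45,v+45,u-45,u+45))
E
```

```text
3.25 [0.53278622 0.22899994 0.15143474] 23.373653668295905
[281.11751251 221.14481184]
(1243, np.float64(0.07240772477019813), ((534.3604736328125, 227.2289581298828), (28.030784606933594, 28.082143783569336), 23.261781692504883))
```

View pics/w2.png

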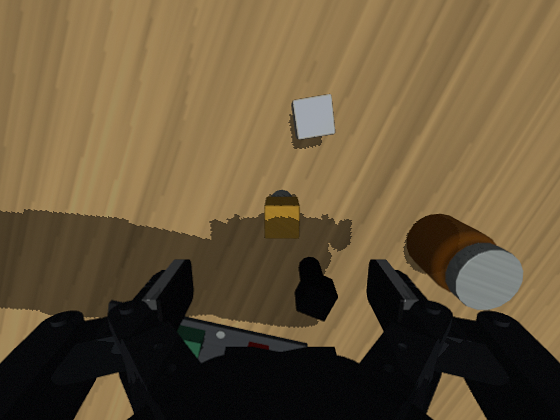

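Request:
send_rows(targets=[[0.0016, -0.0018, -0.04, 0, 0], [0, 0, -0.04, 0, 0], [0, 0, -0.02, 0, 0], [0, 0, -0.013, 0, 0], [0, 0, 0, 0, 0], [0, 0, 0, 0, 0], [0, 0, 0, 0, 100], [0, 0, 0, 0, 160], [0, 0, 0, 0, 255], [0, 0, 0, 0, 255], [0, 0, 0, 0, 255], [0, 0, 0, 0, 255]], newtons=80)

```text
clock: 4.5
tcp_pos: [0.5357, 0.2267, 0.0391]
orientation: [0.0, 0.979, 0.202, 0.001]
wrist_force: [-1.6, -0.9, 4.9]
finger_gap: 0.0267
```

Request:
send_rows(targets=[[0, 0, 0, 0, 255], [0, 0, 0, 0, 255], [0, 0, 0, 0, 255]])

```text
clock: 4.8
tcp_pos: [0.5357, 0.2267, 0.0391]
orientation: [-0.0, 0.979, 0.202, 0.001]
wrist_force: [-0.8, -0.6, 5.4]
finger_gap: 0.0272
```

Request:
send_rows(targets=[[0, 0, 0.01, 0, 255], [0, 0, 0.04, 0, 255], [0, 0, 0.05, 0, 255], [-0.004, -0.04, 0.02, 0, 255], [-0.004, -0.04, 0.02, -2.8, 255], [-0.004, -0.04, 0.01, -2.8, 255], [-0.004, -0.04, 0.01, -2.8, 255], [-0.004, -0.04, 0, -2.8, 255], [-0.004, -0.04, 0, -2.6, 255], [-0.004, -0.04, 0, 0, 255], [-0.004, -0.017, 0, 0, 255], [0, 0, 0, 0, 255]])

```text
clock: 6.0
tcp_pos: [0.5022, -0.0726, 0.198]
orientation: [-0.0, 0.997, 0.081, -0.001]
wrist_force: [-0.0, -0.4, -3.8]
finger_gap: 0.027
```

```bash
python3 - <<'E'
from h import *
s=monitor.get_state();print(s["clock"],s["tcp_pos"],np.degrees(2*np.arctan2(s["orientation"][2],s["orientation"][1])),s["finger_gap"],s["wrist_force"])
for n in ["wrist","top","side"]:
    c=cam(n);save(c,n+"3.png");np.save(n+"3.npy",c,allow_pickle=True)
    for t in ["go_mouth","nogo","gauge","tray"]:print(n,t,[(np.round(d["xyz"],4).tolist(),round(d["conf"],2),np.round(w2px(c,d["xyz"])).tolist()) for d in eyes.tip_of(t,n)])
E
```

```text
6.0 [ 0.50220384 -0.07264982  0.19797871] 9.242512117821713 0.027013418046405405 [-0.02102303 -0.3752736  -3.75419161]
wrist go_mouth [([0.4579, 0.0053, 0.0115], 0.95, [251.0, 113.0])]
wrist nogo [([0.6351, 0.0284, 0.0035], 0.85, [415.0, 119.0])]
wrist gauge [([0.5055, 0.0109, -0.0002], 0.7, [296.0, 116.0])]
wrist tray [([0.2905, -0.2516, 0.0003], 0.85, [100.0, 295.0])]
top go_mouth [([0.7332, -0.021, -0.0008], 0.32, [267.0, 134.0])]
top nogo [([0.7009, 0.2535, 0.0027], 0.58, [167.0, 148.0]), ([0.6242, 0.0343, 0.0076], 0.57, [247.0, 173.0])]
top gauge [([0.6269, 0.035, 0.0085], 0.46, [247.0, 172.0])]
top tray [([0.4685, -0.2417, -0.0009], 0.91, [351.0, 229.0]), ([0.5631, -0.4092, -0.0008], 0.82, [411.0, 192.0]), ([0.2889, -0.2493, 0.0027], 0.68, [356.0, 296.0])]
side go_mouth [([0.4572, 0.0083, 0.0086], 0.75, [298.0, 226.0])]
side nogo [([0.6379, 0.0385, 0.0101], 0.95, [221.0, 227.0])]
side gauge [([0.5083, 0.017, 0.0021], 0.98, [276.0, 228.0])]
side tray [([0.4681, -0.2383, 0.0002], 0.93, [306.0, 161.0]), ([0.2887, -0.2478, -0.0024], 0.66, [371.0, 165.0]), ([0.5635, -0.4103, 0.0016], 0.48, [282.0, 121.0])]
```

View pics/wrist3.png

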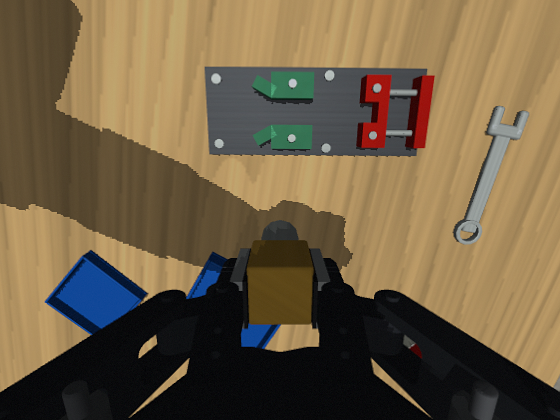

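View pics/side3.png

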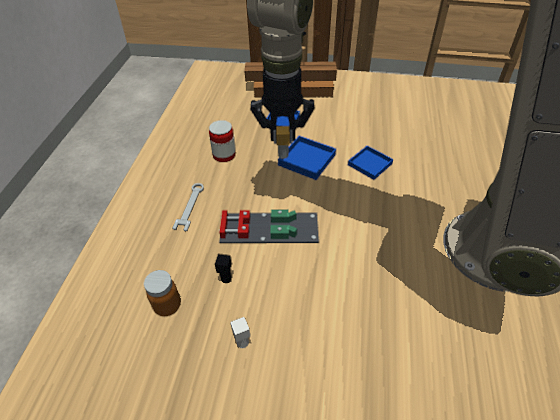

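```bash
python3 - <<'E'
from h import *
def ana(n,win,rgb=None):
    c=np.load(n,allow_pickle=True).item();r0,r1,c0,c1=win
    w=cloud(c,*win);img=c["img"][r0:r1,c0:c1].astype(int)
    m=(w[...,2]>0.0035)&(w[...,2]<0.035)
    t=w[m];rc=cv2.minAreaRect((t[:,:2]*1000).astype(np.float32));print(n,"plate",rc,"zmed",np.median(w[(w[...,2]>.003)&(w[...,2]<.01)][:,2]))
    a=np.radians(rc[2]); 
    if rc[1][0]<rc[1][1]: a-=np.pi/2
    if a<-np.pi/4:a+=np.pi/2
    for nm,mm in (("green",(img[...,1]>1.25*img[...,0])&(img[...,1]>1.15*img[...,2])&(w[...,2]>.0255)&(w[...,2]<.0295)),("red",(img[...,0]>2*img[...,1])&(w[...,2]>.024)&(w[...,2]<.031))):
        p=w[mm][:,:2]*1000;ctr=np.array(rc[0]);X=np.array([np.cos(a),np.sin(a)]);Y=np.array([-X[1],X[0]])
        gx=(p-ctr)@X+16;gy=(p-ctr)@Y
        print(nm,len(p),"yaw",np.degrees(a),"z",np.median(w[mm][:,2]),"gx",gx.min(),gx.max(),"gy",gy.min(),gy.max())
        if nm=="green":
            s=(gx>-22)&(gx<10)
            for lo in range(-22,10,6):
                q=gy[(gx>=lo)&(gx<lo+6)];print(lo,"inner+",q[q>0].min(),"inner-",q[q<0].max(),"outer",q.max(),q.min())
        else:
            for lo in range(40,136,4):
                q=gy[(gx>=lo)&(gx<lo+4)];
                if len(q):print(lo,len(q),q.min(),q.max(),"gap",q[q<0].max() if (q<0).any() else None,q[q>0].min()if (q>0).any() else None)
    g=np.array(rc[0])-16*np.array([np.cos(a),np.sin(a)]);print("gauge origin",g,np.degrees(a))
ana("wrist3.npy",(50,175,190,445))
ana("side3.npy",(200,250,212,325))
E
```

```text
wrist3.npy plate ((524.062744140625, 17.256881713867188), (233.46987915039062, 90.7501449584961), 8.83808422088623) zmed 0.006495686780182863
green 2229 yaw 8.83808422088623 z 0.02837931049574305 gx -48.41704999447701 11.92182446453123 gy -36.884410819010476 36.39766357042109
-22 inner+ 13.009623398360597 inner- -13.723670403949127 outer 36.254566046765014 -36.76818045732774
-16 inner+ 12.997769684464371 inner- -13.686433674616291 outer 36.12141663990469 -36.73788182132072
-10 inner+ 13.022538180817463 inner- -13.626242319595685 outer 36.14597312612538 -36.67152624350792
-4 inner+ 13.112390529478526 inner- -13.579402198365525 outer 36.39766357042109 -36.67393650845645
2 inner+ 13.162702543787692 inner- -13.536200385729401 outer 36.260324374341494 -36.60712156656053
8 inner+ 13.200494063346664 inner- -13.507139164465514 outer 36.27178622865292 -36.52173738919168
red 2355 yaw 8.83808422088623 z 0.028274638778152394 gx 63.062207513908696 130.1014507318569 gy -35.04686913262829 34.33585179016115
60 67 -35.04686913262829 33.76611180281415 gap -11.0200773468743 9.955884496079516
64 209 -34
[... 2336 characters left out ...]
294 gap -0.1019650797274389 0.4552848151100421
76 35 -19.208709938750474 48.052433294937686 gap -0.8524765004390233 2.0306538690756204
80 40 -23.263129820481943 48.3152654901815 gap -0.3293809782332586 1.5157124928025973
84 2 32.337483453768414 35.49185946688623 gap None 32.337483453768414
112 16 -10.064188576935488 47.13536063765787 gap -0.5468505443751648 1.8334012080579187
116 36 -20.599540341303772 47.41359832785245 gap -0.31995696752756325 3.221826227254381
120 41 -22.90561515088028 49.13707731501926 gap -2.319269023413303 1.9906982827796527
124 25 -22.566683159117996 48.253620072474895 gap -2.1398834260528856 0.7463187050041993
gauge origin [514.95669797   1.4367161 ] 9.403361320495605
```

```bash
python3 - <<'E'
from h import *
s=monitor.get_state();T=tool(s)
c=np.load("wrist3.npy",allow_pickle=True).item()
w=cloud(c,200,330,235,325).reshape(-1,3);im=c["img"][200:330,235:325].reshape(-1,3).astype(int)
t=(w-T[:3,3])@T[:3,:3]*1000
b=(im[:,0]>1.5*im[:,2])&(t[:,2]<40)&(t[:,2]>-60)
print(np.percentile(t[b],[0,1,5,50,95,99,100],axis=0).round(1))
h=np.histogram(t[b][:,2],bins=np.arange(-45,20,2));print(list(zip(h[1],h[0])))
z0=np.percentile(t[b][:,2],2)
top=b&(t[:,2]<-30)
print(cv2.minAreaRect(t[top][:,:2].astype(np.float32)),np.median(t[top][:,2]))
fr=b&(t[:,2]>-28);print("front face y",np.percentile(t[fr],[5,50,95],axis=0).round(1))
f=t[fr];A=np.c_[f[:,0],f[:,2],np.ones(len(f))];print("plane y=ax+bz+c",np.linalg.lstsq(A,f[:,1],rcond=None)[0])
sh=(t[:,2]>5)&(t[:,2]<45)&(abs(t[:,0])<16);print("shaft",np.percentile(t[sh],[0,2,50,98,100],axis=0).round(1))
E
```

```text
[[-17.1 -13.4 -45.5]
 [-15.3 -12.9 -34.5]
 [-14.1 -12.7 -33.9]
 [ -1.6  -5.5 -32.7]
 [ 10.8  12.6  -8.6]
 [ 11.7  14.5  -3.5]
 [ 13.2  15.7  -1.6]]
[(np.int64(-45), np.int64(2)), (np.int64(-43), np.int64(0)), (np.int64(-41), np.int64(1)), (np.int64(-39), np.int64(10)), (np.int64(-37), np.int64(14)), (np.int64(-35), np.int64(1983)), (np.int64(-33), np.int64(1851)), (np.int64(-31), np.int64(138)), (np.int64(-29), np.int64(136)), (np.int64(-27), np.int64(118)), (np.int64(-25), np.int64(122)), (np.int64(-23), np.int64(112)), (np.int64(-21), np.int64(121)), (np.int64(-19), np.int64(103)), (np.int64(-17), np.int64(106)), (np.int64(-15), np.int64(94)), (np.int64(-13), np.int64(100)), (np.int64(-11), np.int64(90)), (np.int64(-9), np.int64(82)), (np.int64(-7), np.int64(90)), (np.int64(-5), np.int64(73)), (np.int64(-3), np.int64(36)), (np.int64(-1), np.int64(0)), (np.int64(1), np.int64(0)), (np.int64(3), np.int64(0)), (np.int64(5), np.int64(0)), (np.int64(7), np.int64(0)), (np.int64(9), np.int64(0)), (np.int64(11), np.int64(0)), (np.int64(13), np.int64(0)), (np.int64(15), np.int64(0)), (np.int64(17), np.int64(0))]
((-1.7540206909179688, 1.1143779754638672), (30.444814682006836, 28.92206382751465), 1.4628475904464722) -33.02065788259087
front face y [[-14.1 -12.8 -27.1]
 [ -1.6 -12.5 -16.8]
 [ 10.7 -12.   -3.9]]
plane y=ax+bz+c [ 1.16926577e-02 -4.91709001e-04 -1.23786740e+01]
shaft [[-14.1 -11.    5.1]
 [-12.2 -10.5   6. ]
 [ -2.2  -9.3  21.7]
 [  7.9  -4.   37. ]
 [  9.8   1.7  38.4]]
```

Request:
send_rows(targets=[[-0.033, 0.037, 0, 0, 255], [-0.034, 0.0385, 0, 0, 255], [0, 0, -0.04, 0, 255], [0, 0, -0.04, 0, 255], [0, 0, -0.04, 0, 255], [0, 0, -0.02, 0, 255], [0, 0, 0, 0, 255], [0, 0, 0, 0, 255]], newtons=100)

```text
clock: 7.55
tcp_pos: [0.4373, 0.004, 0.0588]
orientation: [-0.0, 0.997, 0.083, -0.0]
wrist_force: [-0.4, 1.1, -2.1]
finger_gap: 0.027
```

```bash
python3 - <<'E'
from h import *
s=monitor.get_state();print(s["clock"],s["tcp_pos"],np.degrees(2*np.arctan2(s["orientation"][2],s["orientation"][1])),s["finger_gap"],s["wrist_force"])
for n in ["wrist","side","top"]:
    c=cam(n);save(c,n+"4.png");np.save(n+"4.npy",c,allow_pickle=True)
    if n=="side": cv2.imwrite("pics/side4c.png",cv2.resize(c["img"][180:280,200:340,::-1],(784,560),interpolation=2))
E
```

```text
7.55 [0.43734811 0.00396332 0.05876466] 9.47458310177522 0.027019759322778142 [-0.36532339  1.10277955 -2.06327166]
```

View pics/wrist4.png

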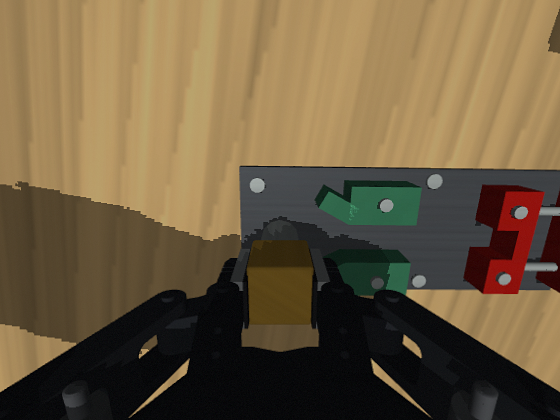

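View pics/side4c.png

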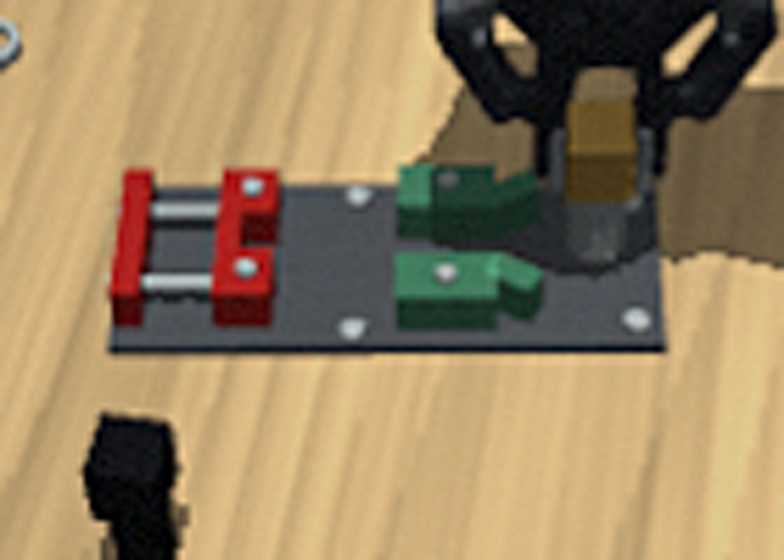

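View pics/top4.png

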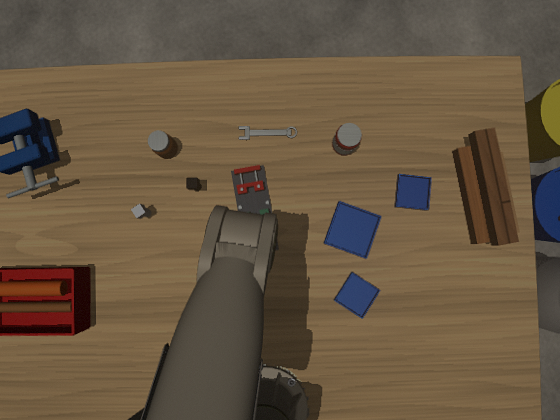

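```bash
python3 - <<'E'
from h import *
from scipy.optimize import least_squares
s=monitor.get_state();T=tool(s);print(s["tcp_pos"])
def go(n,win,swin):
    c=np.load(n,allow_pickle=True).item()
    f=lambda win:(((cloud(c,*win).reshape(-1,3)-T[:3,3])@T[:3,:3]*1000),c["img"][win[0]:win[1],win[2]:win[3]].reshape(-1,3).astype(int))
    t,im=f(win)
    g=(im[:,1]>1.25*im[:,0])&(im[:,1]>1.15*im[:,2])
    zt=58.8-28
    top=g&(abs(t[:,2]-zt)<2.5)
    p=t[top];print(n,"jaw top z",np.median(p[:,2]) if len(p) else None,len(p))
    for lo in range(20,95,6):
        q=p[(p[:,0]>=lo)&(p[:,0]<lo+6)][:,1]
        if len(q)>3:
            q=np.sort(q);k=np.argmax(np.diff(q));print(lo,"min %.1f gap %.1f..%.1f max %.1f n%d"%(q[0],q[k],q[k+1],q[-1],len(q)))
    # plate
    pl=t[(abs(t[:,2]-52.5)<2.5)];print("plate",len(pl),np.median(pl[:,2]),np.percentile(pl[:,1],[0,1,99,100]),pl[:,0].min())
    t,im=f(swin)
    sh=(t[:,2]>8)&(t[:,2]<36)&(abs(t[:,0])<15)&(abs(t[:,1])<15);p=t[sh]
    print("shaft n",len(p),np.percentile(p,[0,50,100],axis=0).round(1).tolist())
    r=least_squares(lambda a:np.hypot(p[:,0]-a[0],p[:,1]-a[1])-12,[0,0],loss="soft_l1");print("axis",r.x,np.std(r.fun))
go("wrist4.npy",(140,330,230,560),(190,250,240,320))
go("side4.npy",(195,250,205,330),(200,232,290,322))
E
```

```text
[0.43885765 0.0037251  0.05997876]
wrist4.npy jaw top z 31.72997874219201 4938
20 min -31.9 gap -31.6..-30.9 max -21.1 n85
26 min -33.1 gap -31.6..-31.1 max -17.8 n213
32 min -30.4 gap -14.4..14.4 max 21.3 n252
38 min -36.4 gap -12.2..12.7 max 29.8 n512
44 min -36.6 gap -12.2..12.9 max 37.1 n660
50 min -36.4 gap -12.2..13.0 max 37.6 n680
56 min -36.2 gap -12.2..13.3 max 37.2 n515
62 min -36.3 gap -12.3..13.2 max 33.6 n473
68 min -36.0 gap -12.3..13.5 max 33.3 n619
74 min -36.1 gap -11.7..13.1 max 36.1 n647
80 min -36.1 gap -11.8..13.6 max 37.4 n282
plate 19918 53.72792082412482 [-45.42415555 -44.17450231  44.64292868  46.72085055] -29.799162012909015
shaft n 498 [[-13.8, -13.4, 8.1], [-2.3, -11.9, 21.9], [8.9, -2.9, 35.9]]
axis [-2.21151767 -0.81615549] 0.21291704117965057
side4.npy jaw top z 31.379843305234235 272
20 min -25.2 gap -23.6..24.5 max 29.6 n5
26 min -32.0 gap -16.3..22.5 max 30.9 n18
32 min -31.4 gap -16.7..18.1 max 30.4 n20
38 min -34.0 gap -12.6..13.4 max 22.6 n22
44 min -36.0 gap -12.2..14.2 max 34.8 n42
50 min -36.4 gap -13.6..12.7 max 33.3 n27
56 min -37.6 gap -12.4..13.6 max 34.4 n30
62 min -33.6 gap -12.0..13.8 max 32.2 n12
68 min -35.2 gap -12.1..12.6 max 38.4 n44
74 min -35.7 gap -12.3..13.7 max 36.8 n33
80 min -32.8 gap -14.2..14.9 max 33.3 n19
plate 1488 53.155481804596945 [-46.63356671 -44.73520796  44.48491845  70.50713926] -54.59458659828224
shaft n 77 [[-11.2, -13.2, 8.5], [-1.0, -10.0, 22.0], [10.3, -4.3, 35.9]]
axis [-0.50673816  0.46824361] 0.8628828438553945
```

Request:
send_rows(targets=[[0, -0.0007, -0.006, 0, 255], [0, 0, -0.005, 0, 255], [0, 0, 0, 0, 255], [0, 0, 0, 0, 255], [0, 0, 0, 0, 255]])

```text
clock: 8.2
tcp_pos: [0.4372, 0.0033, 0.0474]
orientation: [0.0, 0.997, 0.083, 0.0]
wrist_force: [0.2, 0.2, -4.0]
finger_gap: 0.027
```

Request:
send_rows(targets=[[0, 0, 0, 0, 255], [0, 0, 0, 0, 255], [0, 0, 0, 0, 255]])

```text
clock: 8.5
tcp_pos: [0.4372, 0.0033, 0.0474]
orientation: [0.0, 0.997, 0.083, 0.0]
wrist_force: [0.3, 0.3, -4.8]
finger_gap: 0.0266
```

Request:
send_rows(targets=[[0.0099, 0.0016, 0, 0, 255], [0.0099, 0.0016, 0, 0, 255], [0.0079, 0.0013, 0, 0, 255], [0, 0, 0, 0, 255]])

```text
clock: 8.9
tcp_pos: [0.467, 0.0079, 0.0475]
orientation: [0.0, 0.997, 0.083, 0.001]
wrist_force: [-0.3, -0.1, -3.3]
finger_gap: 0.0273
```

Request:
send_rows(targets=[[0.005, 0.0008, 0, 0, 255], [0.005, 0.0008, 0, 0, 255], [0, 0, 0, 0, 255]])

```text
clock: 9.2
tcp_pos: [0.4757, 0.0094, 0.0474]
orientation: [0.0, 0.997, 0.083, 0.0]
wrist_force: [-1.2, -1.0, -2.6]
finger_gap: 0.027
```

Request:
send_rows(targets=[[0.004, 0.0006, 0, 0, 255], [0.004, 0.0006, 0, 0, 255], [0, 0, 0, 0, 255]])

```text
clock: 9.5
tcp_pos: [0.4837, 0.0106, 0.0475]
orientation: [0.0, 0.997, 0.083, 0.001]
wrist_force: [-0.3, 0.1, -3.4]
finger_gap: 0.0266
```

Request:
send_rows(targets=[[0.004, 0.0006, 0, 0, 255], [0.004, 0.0006, 0, 0, 255], [0, 0, 0, 0, 255]])

```text
clock: 9.8
tcp_pos: [0.4918, 0.0118, 0.0475]
orientation: [0.0, 0.997, 0.083, 0.001]
wrist_force: [-0.5, -0.7, -3.0]
finger_gap: 0.0265
```

Request:
send_rows(targets=[[0.004, 0.0006, 0, 0, 255], [0.004, 0.0007, 0, 0, 255], [0, 0, 0, 0, 255]])

```text
clock: 10.1
tcp_pos: [0.4997, 0.0131, 0.0474]
orientation: [0.0, 0.997, 0.083, 0.001]
wrist_force: [-0.1, 0.3, -3.6]
finger_gap: 0.0269
```

Request:
send_rows(targets=[[0.005, 0.0008, 0, 0, 255], [0.005, 0.0008, 0, 0, 255], [0.005, 0.0008, 0, 0, 255], [0, 0, 0, 0, 255]])

```text
clock: 10.5
tcp_pos: [0.5151, 0.0156, 0.0475]
orientation: [0.0, 0.997, 0.083, 0.001]
wrist_force: [0.9, -0.3, -3.4]
finger_gap: 0.0264
```

Request:
send_rows(targets=[[0.005, 0.0008, 0, 0, 255], [0.005, 0.0008, 0, 0, 255], [0.005, 0.0008, 0, 0, 255], [0, 0, 0, 0, 255]])

```text
clock: 10.9
tcp_pos: [0.53, 0.018, 0.0475]
orientation: [-0.0, 0.997, 0.083, 0.001]
wrist_force: [1.2, 0.2, -3.3]
finger_gap: 0.0267
```

Request:
send_rows(targets=[[0.005, 0.0008, 0, 0, 255], [0.005, 0.0008, 0, 0, 255], [0.005, 0.0008, 0, 0, 255], [0, 0, 0, 0, 255], [0, 0, 0, 0, 255]])

```text
clock: 11.4
tcp_pos: [0.5439, 0.0204, 0.0472]
orientation: [-0.0, 0.997, 0.083, -0.0]
wrist_force: [-0.1, -0.7, -4.1]
finger_gap: 0.0267
```

```bash
python3 - <<'E'
from h import *
s=monitor.get_state();print(s["clock"],s["tcp_pos"],s["wrist_force"])
for n in ["wrist","side"]:
    c=cam(n);save(c,n+"5.png");np.save(n+"5.npy",c,allow_pickle=True)
    if n=="side": cv2.imwrite("pics/side5c.png",cv2.resize(c["img"][180:280,200:340,::-1],(784,560),interpolation=2))
T=tool(s)
c=np.load("wrist5.npy",allow_pickle=True).item()
w=cloud(c);t=(w-T[:3,3])@T[:3,:3]*1000;im=c["img"].astype(int)
g=(im[...,0]>2*im[...,1])&(im[...,0]>2*im[...,2])&(abs(t[...,2]-(47.5-28))<3)
p=t[g];print(len(p),p.min(0),p.max(0))
if len(p):
  for lo in range(10,60,3):
    q=np.sort(p[(p[:,0]>=lo)&(p[:,0]<lo+3)][:,1])
    if len(q)>3:k=np.argmax(np.diff(q));print(lo,len(q),q[0].round(1),q[k].round(1),q[k+1].round(1),q[-1].round(1))
E
```

```text
11.4 [0.54385327 0.02038871 0.04723554] [-0.10795944 -0.69519128 -4.08548603]
5277 [  27.73691078 -129.13428674   16.66304348] [95.00684145 36.85657634 22.49055609]
25 19 -26.9 -22.1 -19.8 -10.5
28 247 -34.4 -14.0 -13.4 -9.3
31 228 -34.4 -9.5 10.7 10.7
34 213 -34.3 -9.5 10.4 17.6
37 224 -34.3 -8.7 10.7 19.8
40 371 -34.3 -23.1 -19.8 23.6
43 498 -34.2 27.9 28.9 29.8
46 522 -34.1 5.9 6.5 30.7
49 497 -34.3 25.3 25.9 31.4
52 14 -33.7 -7.7 4.9 4.9
```

View pics/side5c.png

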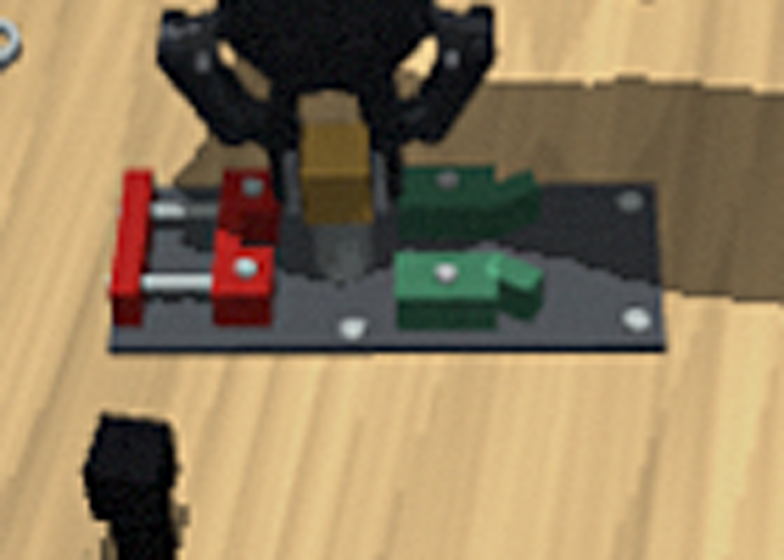

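View pics/wrist5.png

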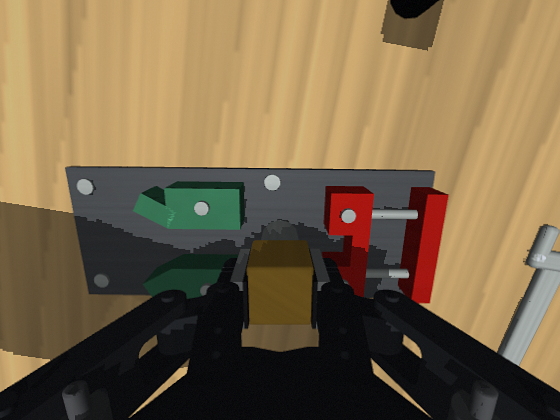

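Request:
send_rows(targets=[[0.006, 0.0009, 0, 0, 255], [0.006, 0.001, 0, 0, 255], [0.004, 0.0006, 0, 0, 255], [0, 0, 0, 0, 255], [0, 0, 0, 0, 255]])

```text
clock: 12.0
tcp_pos: [0.5599, 0.0229, 0.0472]
orientation: [-0.0, 0.997, 0.083, -0.0]
wrist_force: [-1.0, 0.8, -2.8]
finger_gap: 0.0268
```

Request:
send_rows(targets=[[0.001, 0.0002, 0, 0, 255], [0.001, 0.0001, 0, 0, 255], [0, 0, 0, 0, 255]])

```text
clock: 12.3
tcp_pos: [0.5619, 0.0231, 0.0473]
orientation: [0.0, 0.997, 0.083, 0.0]
wrist_force: [-0.5, 0.6, -4.1]
finger_gap: 0.0268
```

Request:
send_rows(targets=[[0.001, 0.0002, 0, 0, 255], [0, 0, 0, 0, 255]])

```text
clock: 12.5
tcp_pos: [0.563, 0.0233, 0.0474]
orientation: [0.0, 0.997, 0.083, 0.0]
wrist_force: [0.1, 0.5, -3.6]
finger_gap: 0.0268
```

Request:
send_rows(targets=[[0.001, 0.0001, 0, 0, 255], [0, 0, 0, 0, 255]])

```text
clock: 12.7
tcp_pos: [0.564, 0.0234, 0.0474]
orientation: [-0.0, 0.997, 0.083, 0.0]
wrist_force: [0.1, -0.2, -3.3]
finger_gap: 0.027
```

Request:
send_rows(targets=[[0.0005, 0.0001, 0, 0, 255], [0, 0, 0, 0, 255]])

```text
clock: 12.9
tcp_pos: [0.5643, 0.0235, 0.0473]
orientation: [0.0, 0.997, 0.083, -0.0]
wrist_force: [0.3, -0.0, -4.2]
finger_gap: 0.0267
```

Request:
send_rows(targets=[[0.0005, 0.0001, 0, 0, 255], [0, 0, 0, 0, 255]])

```text
clock: 13.1
tcp_pos: [0.5646, 0.0235, 0.0472]
orientation: [0.0, 0.997, 0.083, -0.0]
wrist_force: [-0.2, -0.9, -3.2]
finger_gap: 0.0263
```

Request:
send_rows(targets=[[0.0005, 0.0001, 0, 0, 255], [0, 0, 0, 0, 255]])

```text
clock: 13.3
tcp_pos: [0.5648, 0.0236, 0.0472]
orientation: [0.0, 0.997, 0.083, -0.0]
wrist_force: [-1.9, -2.2, -2.7]
finger_gap: 0.0264
```

Request:
send_rows(targets=[[0.0003, 0.0, 0, 0, 255], [0, 0, 0, 0, 255]])

```text
clock: 13.5
tcp_pos: [0.565, 0.0235, 0.0471]
orientation: [0.0, 0.997, 0.083, -0.001]
wrist_force: [-3.3, -1.7, -3.2]
finger_gap: 0.0265
```

Request:
send_rows(targets=[[0.0003, 0.0001, 0, 0, 255], [0, 0, 0, 0, 255]])

```text
clock: 13.7
tcp_pos: [0.5652, 0.0236, 0.0471]
orientation: [0.0, 0.997, 0.083, -0.001]
wrist_force: [-4.6, -3.1, -2.6]
finger_gap: 0.0268
```

Request:
send_rows(targets=[[0.0003, 0.0, 0, 0, 255], [0, 0, 0, 0, 255]])

```text
clock: 13.9
tcp_pos: [0.5654, 0.0235, 0.047]
orientation: [0.0, 0.997, 0.083, -0.001]
wrist_force: [-4.0, -2.4, -2.0]
finger_gap: 0.0267
```

Request:
send_rows(targets=[[0.0005, -0.0003, 0, 0, 255], [0, 0, 0, 0, 255]])

```text
clock: 14.1
tcp_pos: [0.566, 0.0232, 0.047]
orientation: [0.0, 0.997, 0.083, -0.001]
wrist_force: [-3.1, -4.0, -2.9]
finger_gap: 0.0267
```

Request:
send_rows(targets=[[0.0005, -0.0002, 0, 0, 255], [0, 0, 0, 0, 255]])

```text
clock: 14.3
tcp_pos: [0.5663, 0.023, 0.047]
orientation: [0.0, 0.997, 0.082, -0.001]
wrist_force: [-4.2, -2.5, -3.0]
finger_gap: 0.0266
```

Request:
send_rows(targets=[[0.0004, 0.0, 0, 0, 255], [0, 0, 0, 0, 255]])

```text
clock: 14.5
tcp_pos: [0.5663, 0.023, 0.0469]
orientation: [0.0, 0.997, 0.083, -0.001]
wrist_force: [-4.7, -3.8, -2.6]
finger_gap: 0.0267
```

Request:
send_rows(targets=[[0.0004, -0.0003, 0, 0, 255], [0, 0, 0, 0, 255]])

```text
clock: 14.7
tcp_pos: [0.5665, 0.0229, 0.0469]
orientation: [-0.0, 0.997, 0.083, -0.001]
wrist_force: [-5.7, -2.2, -1.8]
finger_gap: 0.0264
```

Request:
send_rows(targets=[[0.0004, -0.0002, 0, 0, 255], [0, 0, 0, 0, 255]])

```text
clock: 14.9
tcp_pos: [0.5665, 0.0229, 0.0468]
orientation: [-0.0, 0.997, 0.083, -0.002]
wrist_force: [-6.4, -2.1, -1.6]
finger_gap: 0.0265
```

Request:
send_rows(targets=[[0.0004, 0.0, 0, 0, 255], [0, 0, 0, 0, 255]])

```text
clock: 15.1
tcp_pos: [0.5666, 0.0229, 0.0468]
orientation: [-0.0, 0.997, 0.083, -0.002]
wrist_force: [-6.9, -2.1, -0.9]
finger_gap: 0.0269
```

Request:
send_rows(targets=[[0.0007, 0.0001, 0, 0, 255], [0.0007, 0.0001, 0, 0, 255], [0, 0, 0, 0, 255]])

```text
clock: 15.4
tcp_pos: [0.5668, 0.023, 0.0466]
orientation: [-0.0, 0.997, 0.083, -0.003]
wrist_force: [-10.8, -3.3, 1.0]
finger_gap: 0.0266
```

Request:
send_rows(targets=[[0.0005, 0.0001, 0.0002, 0, 255], [0, 0, 0, 0, 255]])

```text
clock: 15.6
tcp_pos: [0.5669, 0.023, 0.0467]
orientation: [0.0, 0.997, 0.083, -0.004]
wrist_force: [-11.1, -3.0, 0.7]
finger_gap: 0.0268
```

Request:
send_rows(targets=[[0, 0, 0, 0, 255], [0, 0, 0, 0, 255], [0, 0, 0, 0, 255], [0, 0, 0, 0, 255], [0, 0, 0, 0, 255], [0, 0, 0, 0, 255]])

```text
clock: 16.2
tcp_pos: [0.5669, 0.023, 0.0467]
orientation: [0.0, 0.997, 0.083, -0.004]
wrist_force: [-10.0, -3.3, 1.3]
finger_gap: 0.0266
```

Request:
send_rows(targets=[[0, 0, 0, 0, 255], [0, 0, 0, 0, 255], [0, 0, 0, 0, 255], [0, 0, 0, 0, 255], [0, 0, 0, 0, 255], [0, 0, 0, 0, 255]])

```text
clock: 16.8
tcp_pos: [0.5669, 0.023, 0.0466]
orientation: [0.0, 0.997, 0.083, -0.004]
wrist_force: [-10.0, -3.3, 1.3]
finger_gap: 0.0267
```

```bash
python3 - <<'E'
from h import *
s=monitor.get_state();print(s["clock"],s["tcp_pos"],s["wrist_force"])
for n in ["wrist","side"]:
    c=cam(n);save(c,n+"6.png");np.save(n+"6.npy",c,allow_pickle=True)
a=cv2.imread("pics/side6.png")[180:280,200:300];b=cv2.imread("pics/wrist6.png")[150:350,150:350]
cv2.imwrite("pics/c6.png",np.hstack([cv2.resize(a,(400,400),interpolation=2),cv2.resize(b,(400,400))]))
E
```

```text
16.8 [0.56689176 0.02299606 0.04664741] [-9.9830453  -3.29275155  1.27143824]
```

View pics/c6.png

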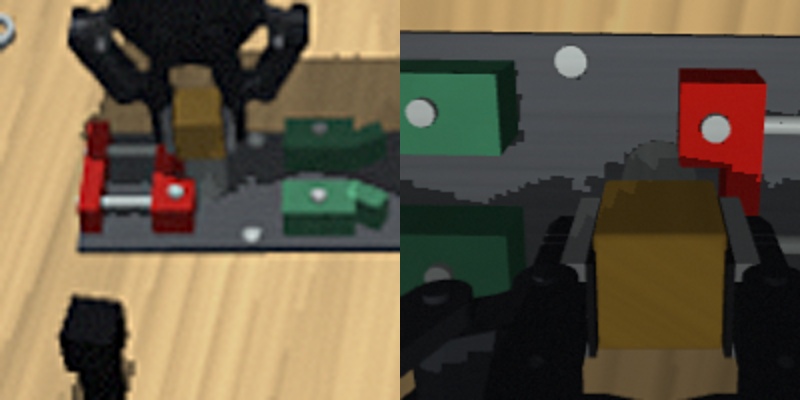

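Request:
send_rows(targets=[[-0.004, -0.0006, 0, 0, 255], [-0.005, -0.0008, 0, 0, 255], [0, 0, 0, 0, 255], [0, 0, 0.01, 0, 255], [0, 0, 0.03, 0, 255], [0, 0, 0.04, 0, 255], [0, 0, 0.04, 0, 255], [0, 0, 0, 0, 255], [0, 0, 0, 0, 255]])

```text
clock: 17.8
tcp_pos: [0.5633, 0.0217, 0.1694]
orientation: [0.0, 0.997, 0.083, 0.002]
wrist_force: [-0.8, -0.4, -4.4]
finger_gap: 0.0264
```

Request:
send_rows(targets=[[-0.013, -0.037, 0, 0, 255], [-0.013, -0.037, 0, 0, 255], [-0.013, -0.037, 0, 0, 255], [-0.013, -0.037, 0, 0, 255], [-0.013, -0.037, 0, 0, 255], [-0.013, -0.037, 0, 0, 255], [-0.015, -0.04, 0, 0, 255], [0, 0, 0, 0, 255], [0, 0, 0, 0, 255]])

```text
clock: 18.7
tcp_pos: [0.4675, -0.2405, 0.1659]
orientation: [-0.001, 0.997, 0.081, -0.001]
wrist_force: [0.1, 1.0, -4.5]
finger_gap: 0.0269
```

```bash
python3 - <<'E'
from h import *
s=monitor.get_state();print(s["clock"],s["tcp_pos"],s["wrist_force"],s["orientation"])
for n in ["wrist","side"]:
    c=cam(n);save(c,n+"7.png");np.save(n+"7.npy",c,allow_pickle=True)
    for f in (eyes.tip_of,eyes.spot_in):print(n,[(np.round(d["xyz"],4).tolist(),round(d["conf"],2),np.round(w2px(c,d["xyz"])).tolist()) for d in f("tray",n)])
c=np.load("wrist7.npy",allow_pickle=True).item()
T=tool(s);w=cloud(c);t=(w-T[:3,3])@T[:3,:3]*1000
m=(abs(t[...,0])<13)&(abs(t[...,1])<14)&(t[...,2]>8)&(t[...,2]<45);p=t[m];print("pin shaft z range",np.percentile(p[:,2],[1,50,98,100]))
f=p;A=np.c_[f[:,2],np.ones(len(f))]
for lo in range(8,40,6):
    q=p[(p[:,2]>=lo)&(p[:,2]<lo+6)]
    if len(q)>10: print(lo,len(q),q[:,0].min().round(1),q[:,0].max().round(1),q[:,1].min().round(1))
im=c["img"].astype(int);b=(im[...,2]>1.7*im[...,0])
fl=w[b];print("blue z hist",np.histogram(fl[:,2],bins=np.arange(-.004,.032,.002)))
E
cp pics/side7.png pics/s7.png
```

```text
18.7 [ 0.46749445 -0.24054954  0.16587249] [ 0.05743967  0.99377435 -4.5032971 ] [-1.21310702e-03  9.96689119e-01  8.12921293e-02 -9.58099929e-04]
wrist [([0.291, -0.2526, -0.0029], 0.64, [116.0, 179.0])]
wrist [([0.5255, -0.4082, -0.0003], 0.86, [305.0, 333.0]), ([0.2866, -0.2471, 0.0043], 0.73, [109.0, 174.0]), ([0.4595, -0.2296, 0.0038], 0.56, [275.0, 184.0])]
side [([0.466, -0.2406, 0.0024], 0.96, [307.0, 159.0]), ([0.5631, -0.4079, 0.0011], 0.69, [282.0, 121.0]), ([0.2878, -0.2451, -0.0054], 0.68, [371.0, 167.0])]
side [([0.5633, -0.4125, 0.0008], 0.96, [282.0, 121.0]), ([0.2872, -0.2535, 0.0006], 0.64, [372.0, 163.0]), ([0.4635, -0.245, 0.0038], 0.62, [308.0, 158.0])]
pin shaft z range [ 8.26009695 22.27279719 36.96094419 39.488569  ]
8 95 -8.7 7.1 -12.8
14 122 -10.8 9.7 -12.7
20 107 -11.1 9.9 -12.8
26 113 -12.3 10.3 -13.1
32 86 -12.6 10.7 -12.7
blue z hist (array([   0,    3,   78, 6171, 9477,  518,  358,  349,  376,  366,  708,
        739,  116,  563,  933,   13,    0]), array([-0.004, -0.002,  0.   ,  0.002,  0.004,  0.006,  0.008,  0.01 ,
        0.012,  0.014,  0.016,  0.018,  0.02 ,  0.022,  0.024,  0.026,
        0.028,  0.03 ]))
```

View pics/wrist7.png

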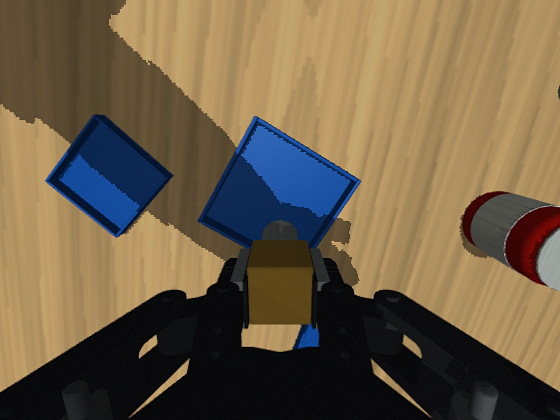

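View pics/side7.png

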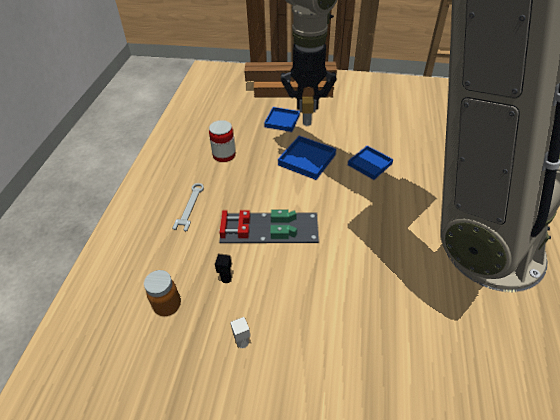

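Request:
send_rows(targets=[[0.001, 0, -0.04, 0, 255], [0, 0, -0.04, 0, 255], [0, 0, -0.025, 0, 255], [0, 0, -0.008, 0, 255], [0, 0, 0, 0, 255], [0, 0, 0, 0, 255], [0, 0, 0, 0, 255]])

```text
clock: 19.7
tcp_pos: [0.4712, -0.2411, 0.0564]
orientation: [0.001, 0.997, 0.083, 0.001]
wrist_force: [-0.0, -0.3, -3.0]
finger_gap: 0.0268
```

Request:
send_rows(targets=[[0, 0, -0.002, 0, 255], [0, 0, 0, 0, 255], [0, 0, 0, 0, 255]])

```text
clock: 20.0
tcp_pos: [0.4699, -0.2404, 0.0529]
orientation: [0.0, 0.997, 0.083, 0.0]
wrist_force: [-0.9, -0.8, -3.3]
finger_gap: 0.0266
```

Request:
send_rows(targets=[[0, 0, -0.003, 0, 255], [0, 0, -0.003, 0, 255], [0, 0, -0.001, 0, 255], [0, 0, 0, 0, 255], [0, 0, 0, 0, 255]])

```text
clock: 20.5
tcp_pos: [0.4697, -0.2402, 0.0454]
orientation: [-0.0, 0.997, 0.083, -0.0]
wrist_force: [0.0, -0.4, -4.0]
finger_gap: 0.0268
```

Request:
send_rows(targets=[[0, 0, -0.001, 0, 255], [0, 0, 0, 0, 255]])

```text
clock: 20.7
tcp_pos: [0.4697, -0.2403, 0.0445]
orientation: [-0.0, 0.997, 0.083, 0.0]
wrist_force: [0.3, -0.1, -4.1]
finger_gap: 0.0265
```

Request:
send_rows(targets=[[0, 0, -0.0007, 0, 255], [0, 0, 0, 0, 255]])

```text
clock: 20.9
tcp_pos: [0.4697, -0.2402, 0.0438]
orientation: [-0.0, 0.997, 0.083, 0.0]
wrist_force: [1.1, 0.9, -3.2]
finger_gap: 0.0267
```

Request:
send_rows(targets=[[0, 0, -0.0005, 0, 255], [0, 0, 0, 0, 255]])

```text
clock: 21.1
tcp_pos: [0.4697, -0.2403, 0.0433]
orientation: [0.0, 0.997, 0.083, 0.0]
wrist_force: [-1.2, 0.2, -3.1]
finger_gap: 0.0263
```

Request:
send_rows(targets=[[0, 0, -0.0004, 0, 255], [0, 0, 0, 0, 255]])

```text
clock: 21.3
tcp_pos: [0.4698, -0.2403, 0.0432]
orientation: [0.0, 0.997, 0.083, 0.0]
wrist_force: [-0.7, 0.4, -0.5]
finger_gap: 0.0267
```

Request:
send_rows(targets=[[0, 0, -0.0003, 0, 255], [0, 0, 0, 0, 255]])

```text
clock: 21.5
tcp_pos: [0.4698, -0.2403, 0.0432]
orientation: [0.0, 0.997, 0.083, 0.0]
wrist_force: [-3.0, 1.6, 4.2]
finger_gap: 0.0265
```

Request:
send_rows(targets=[[0, 0, 0.0002, 0, 255], [0, 0, 0, 0, 255]], newtons=20)

```text
clock: 21.7
tcp_pos: [0.4698, -0.2403, 0.0432]
orientation: [0.0, 0.997, 0.083, 0.0]
wrist_force: [-2.3, 1.0, 4.6]
finger_gap: 0.0268
```

Request:
send_rows(targets=[[0, 0, 0, 0, 150], [0, 0, 0, 0, 140], [0, 0, 0, 0, 120], [0, 0, 0, 0, 100], [0, 0, 0, 0, 80], [0, 0, 0, 0, 60], [0, 0, 0, 0, 60], [0, 0, 0, 0, 60]])

```text
clock: 22.5
tcp_pos: [0.4698, -0.2403, 0.0428]
orientation: [0.0, 0.997, 0.083, 0.0]
wrist_force: [-0.4, -0.9, 0.5]
finger_gap: 0.0656
```

Request:
send_rows(targets=[[0, 0, 0.01, 0, 60], [0, 0, 0.03, 0, 60], [0, 0, 0.05, 0, 60], [0, 0, 0.05, 0, 60], [0, 0, 0.03, 0, 60], [0, 0, 0, 0, 60], [0, 0, 0, 0, 60]])

```text
clock: 23.2
tcp_pos: [0.4702, -0.2405, 0.214]
orientation: [0.001, 0.997, 0.083, 0.001]
wrist_force: [-0.5, -1.0, -0.1]
finger_gap: 0.0651
```

```bash
python3 - <<'E'
from h import *
s=monitor.get_state();print(s["clock"],s["tcp_pos"],s["wrist_force"])
for n in ["side","wrist"]:
    c=cam(n);save(c,n+"8.png")
    print(n,[(np.round(d["xyz"],4).tolist(),round(d["conf"],2)) for d in eyes.tip_of("pin",n)])
    if n=="wrist":
        u,v=w2px(c,[.469,-.24,.076]).astype(int);w=cloud(c,v-50,v+50,u-50,u+50).reshape(-1,3);t=w[(w[:,2]>.07)&(w[:,2]<.082)];print(cv2.minAreaRect((t[:,:2]*1000).astype(np.float32)),np.percentile(t[:,2],[2,50,98]))
a=cv2.imread("pics/side8.png")[80:200,230:390];cv2.imwrite("pics/s8.png",cv2.resize(a,(640,480),interpolation=2))
E
```

```text
23.2 [ 0.47015023 -0.24052683  0.21404234] [-0.51369089 -1.02551368 -0.06353662]
side [([0.4657, -0.2406, 0.0027], 0.7), ([0.5951, 0.1733, -0.0058], 0.64), ([0.5281, 0.308, -0.0009], 0.59)]
wrist [([0.4709, -0.2404, 0.0003], 0.82)]
((468.51287841796875, -239.61203002929688), (27.65805435180664, 28.24319076538086), 9.8214111328125) [0.07341219 0.07640638 0.07792237]
```

View pics/s8.png

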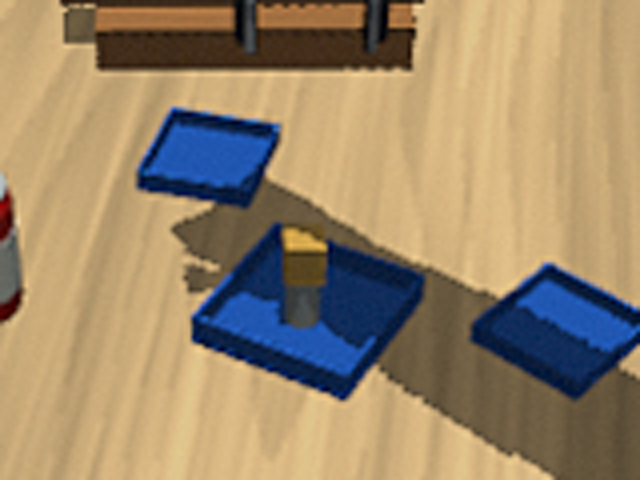

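View pics/wrist8.png

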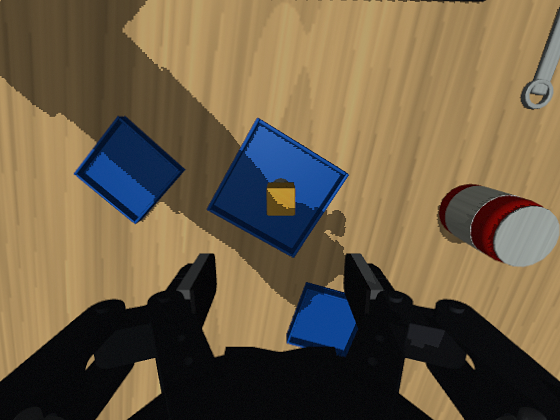

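View pics/side8.png

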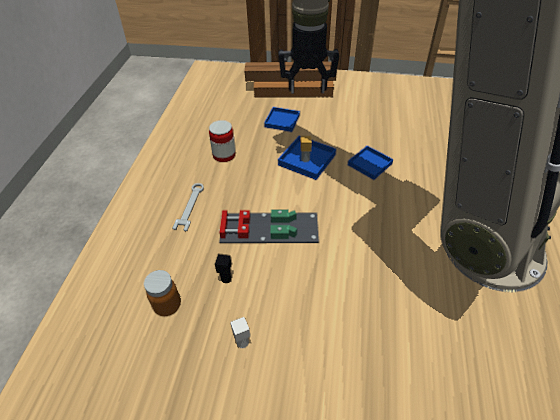

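The pin stands upright at the centre of the largest tray (side view, pixel 306,150). The arm is clear of it, and the bystanders have not moved.

```bash
python3 -c "
from h import *
print(ticket.hand_in())"
```

```text
the job is handed in; nothing more can be done
None
```

The brass-headed pin passed the gap-gauge check and now stands upright in the middle of the largest blue tray. I handed the job in at about 23 s of the 72 s allowed.

- **Go gap:** I gripped the pin by its head and pushed it through with its foot about 2 mm above the plate. The side forces I read stayed within about 1.5 N.
- **No-go gap:** The red fork stopped the pin with its axis about 6.6 mm before the prong corners. I pressed there at 10–11.5 N for a little over 1.2 s, and no reading went higher. The pin touched one prong first, so I shifted it sideways by about 1 mm in all to seat it on both.
- **Tray:** I lowered the pin in sub-millimetre steps until it touched, with about 4–5 N of contact, and then let go. The last pictures show its head top level at 76 mm, as expected for a 72 mm pin on the 4 mm tray floor.
- **Other things:** The jar, the can, the wrench and the black and white look-alikes look unmoved in the side view.

**Disagreements:** The wrist and side cameras disagreed by about 1 mm on the sideways offset between pin and gap, and I used the mean of the two. One estimate of the gauge pose, from the side camera's depth image, was clearly wrong and I discarded it.

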